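# Hang the lift-off door back on the cup cupboard

### The job

The cup cupboard's lift-off door was taken off for cleaning and stands in the wire tray rack. Lift it out, hang it back with both its knuckles fully down on the cupboard's two hinge pins, feeling for the pins gently and never forcing it, and swing it shut against its bumpers. Leave the boards, crockery and bottles where they are.

Things in the scene. Friction and masses are not known exactly. Their poses are not given: they have to be found in the camera images.
- door: lift-off cupboard door: brown wooden panel 210 wide (its x), 15 thick (y), 170 high (z), 0.4 to 0.65 kg, balanced near the panel's middle. Origin: centre of the panel's underside. Two steel knuckles stand off its +x edge; outer face +y. At the start it stands upright in one of the rack's three slots, underside 16 above the counter, knuckles on the end away from the robot
- door_top (a point): middle of the door's top edge, 170 above its underside (axes as the door's); free to be pinched from above across the 15 thickness
- knuckle_low (a point): centre of the bottom opening of the door's lower knuckle, at door x = 119, y = 0, z = 20 (axes as the door's). Both knuckles are plain steel tubes on one upright axis, open at both ends: 22 long, outer diameter 19, bore 13; the panel's edge is 14 from their axis
- knuckle_high (a point): centre of the bottom opening of the door's upper knuckle, at door x = 119, y = 0, z = 128: like the lower one, 108 above it. The lower knuckle cannot pass down through the upper pin, so the door comes over the pins from the front at a height between, not from above the cupboard
- free_edge (a point): middle of the door's free upright edge, far from the knuckles: door x = -105, y = 0, z = 85 (axes as the door's)
- knob (a point): outer end of the small steel knob on the door's outer face (+y): diameter 22, standing 23 off the face, at door x = -80, z = 85; the face above z = 110 is clear of it
- cupboard: small brown wooden cup cupboard fixed on the counter, 220 wide (y), 200 deep (x), 188 high. Origin: centre of its underside, on the counter. Its open front is the plane x = -100 and looks to its -x, to the robot. On its left side (+y) a steel hinge strip carries two upright pintle pins on one axis: diameter 10, flat ends, each standing 18 above a barrel of diameter 16
- hinge_axis (a point): NOMINAL pin axis, at counter level: cupboard x = -115.5, y = 121 (axes as the cupboard's). The strip is screwed on through slotted holes over packing, so the true axis of both pins stands up to 6 off along x and 5 along y, upright and firm; no reading shows it. Pin ends at heights 53 and 161 (both enter at once), barrel tops, where the knuckles come to rest, at 35 and 143
- bumper (a point): the place of the middle of the door's free edge when shut: cupboard x = -111.5, y = -103, z = 100. The door then rests on two 4 mm rubber bumpers on the cupboard's front, its x along cupboard +y. There is no catch. Open at a right angle the hung door's x is along cupboard +x. It swings with slight friction, stays where left and may sag 0.03 rad; underside 15, top 185 above the counter
- rack: steel-wire tray rack fixed on the counter, 170 x 208. Origin: on the counter under its middle. Three slots run along its x, at rack y = -70, 0 and 70, each 18 wide between wire loops 75 high; slot floor at 16. The door stands in one slot, two boards in the others
- board_a: light wooden board in the rack, 210 x 15 x 105 high; origin centre of its underside
- board_b: white chopping board in the rack, 180 x 15 x 95 high; origin centre of its underside
- rice_bowl: upturned white rice bowl, diameter 110, 62 high, on the rear half of the cupboard's top; origin centre of its underside
- cup_a: upturned blue tea cup, diameter 72, 58 high, on the cup tray at the right; origin centre of its underside
- cup_b: another such tea cup on the same tray
- tumbler: upturned glass, diameter 68, 95 high, between rack and cupboard towards the back; origin centre of its underside
- sauce: sauce bottle, diameter 58, 170 high, in the white condiment box at the back left; origin centre of its underside
- shaker: small spice shaker, diameter 40, 85 high, in the condiment box; origin centre of its underside
Not all that is in view belongs to the job. Several things have the shape of the door; the one meant has the colours described above.

How it is judged:
By the outcome, as a careful person would: the job done as asked, in the order asked, and still so for the second after the job is handed in, with the robot touching nothing.
It also fails if it takes over 72 s, if anything falls off the work surface, if the arm or the gripper's body presses on something with over 40 N, if the wrist force passes 120 N, or if a joint passes its speed limit or range.

### The arm

A 7-joint arm with a two-finger parallel gripper is mounted at the origin on the work surface. World frame = base frame: x ahead of the robot, y to its left, z up, the work surface at z = 0. Lengths are in m, angles in rad, forces in N, time in s.
With the tool pointing down it reaches from about 0.35 to 0.9 m from the base axis. Payload 8.1 kg.
Tool frame: the origin (TCP) lies midway between the tips of the shut fingers; the grasp point (between the pads) lies 19 mm behind it; z points along the fingers, y is the line along which they close (so a half turn about z gives the same grasp; the last joint's range is limited). The gripper opens to 92 mm and grips with 3 to 60 N. Pads are 19 mm wide; open, the fingers measure 130 mm over their backs; the gripper's body (75 mm by 190 mm) begins 47 mm behind the grasp point.
Start: joints at [1.222, 0.434, 0.025, 1.573, -0.012, 1.134, -0.075], TCP at [0.152, -0.606, 0.227] pointing down, gripper open.
Joint ranges: [-2.62, 2.62], [-0.44, 2.09], [-1.27, 1.32], [0.08, 2.57], [-1.32, 4.46], [0.12, 2], [-2.74, 2.74]. Speed limits (rad/s): [2.22, 2.22, 3.01, 3.01, 3.14, 3.14, 3.14].

### API

Orientations are given as a rotation vector (axis times angle).
In Python, from cell import arm gives the robot as it stands.
- The arm moves only by the tool carry_out, never from a script. Its arguments are lists of equal length, an entry for each row: "claw": the finger opening in cm, from 0 to 9.18; "delta_pos": the shift along the tool's x, y, z in cm, a list of three; "angular": the turn, a rotation vector about the tool's x, y, z in rad, a list of three. In form: {"claw": [claw, ...], "delta_pos": [[dx, dy, dz], ...], "angular": [[ax, ay, az], ...]}. A call has 1 to 20 rows; each row shifts and turns the commanded pose from where the row before left it, along the tool's axes as they then stand; what a row does not reach is not made up. A row lasts 1/10 s, in which the tool goes at most 50 mm and 8.59 degrees, less where a joint would pass 70% of its speed; a pose out of reach is approached as far as the arm can. A call with a gripper value outside its range is refused whole. The fingers move at their own pace and stop on an object; "force" is the grip in N (left out, the last holds). Time passes only in rows, so rows that do not move let the fingers close. It gives the time, the measured TCP pose, the force, the opening and the grip force at its end, in the units of the state.
- arm.observe(): the state, without advancing time (a new reading comes with each control period).
- arm.get_image(name): name is "scene" or "top"; returns a dict with "frame" (420x560x3 uint8, red, green, blue), "mtx" (3x3 intrinsics, pixels), "dist" ([k1, k2, p1, p2, k3] as OpenCV has them; the pictures are not rectified), "T" (4x4, takes a point from camera to world coordinates). Camera axes: x right, y down, z forward; pixel columns grow to the right and rows downward; lengths in m; the calibration is good to about 2 mm. A picture is of the moment at which its call begins. There is no depth.
- arm.sign_off(): hands the job in; it is judged then, once.
Trained networks look in a picture, given as the dict that the camera call returned (one of the last four; its "shot" number tells which), for a name from the list of things; names that differ only in an ending like _2 or _b are one class to them, and where a whole thing is asked for, a point or a joint stands for the part that bears it (a point fixed in the world has none). Each returns a list of dicts, best first, with "conf" (0 to 1); they miss things now and then, are a little off and sometimes report something else, mostly with a low value. They report only what shows in the picture. A call takes as long as a camera call. They do not tell look-alikes from the thing itself.
- arm.look_for(label, picture): "centre" ([column, row] as shares, 0 to 1, of the picture: columns of its width, rows of its height, amid what is visible of it).
- arm.trace(label, picture): "region" (420x560 bool, what is visible of it) and "centre" ([column, row] as shares, 0 to 1, of the picture: columns of its width, rows of its height, amid what is visible of it).
- arm.place_of(label, picture): "centre" ([column, row] as shares, 0 to 1, of the picture: columns of its width, rows of its height: a listed point, or the origin of a listed thing).
The state is a dict: "clock": time; "joints": joint angles; "dq": joint speeds; "joint_efforts": joint torques, N m; "position": TCP position; "ee_rot": TCP orientation; "force": force on the tool from outside, world axes, zero at the start; "ft_torque": the same for the moment, N m; "width": opening from 0.0 (shut) to 1.0 (fully open); "gripper_force": force on a finger pad.
Only numpy, scipy, OpenCV 4.12 (cv2) and the standard library are available. Lean on these libraries where they do the work, as an engineer would, in place of code of your own. Each camera call takes 0.05 s, during which the arm holds its last target. There are 200 camera calls.

## Working session

There is one attempt and no reset: what is moved stays moved. The work goes in short steps, Python scripts to look and compute and a tool call to move; the robot and the scene stay as the last step left them, time stands still between calls to the robot, and variables do not carry over. Pictures are saved under pics/ and viewed, at most 12 in all, crops included, and the job is handed in when it is done.

Besides the shell and the picture viewer there is one more tool, called after "Request:" as a command line: name --argument value ..., lists and objects as JSON in quotes. carry_out: Moves the arm, as the interface text tells. Its arguments: {"type":"object","properties":{"claw":{"type":"array","items":{"type":"number"}},"delta_pos":{"type":"array","items":{"type":"array","items":{"type":"number"}}},"angular":{"type":"array","items":{"type":"array","items":{"type":"number"}}},"force":{"type":"number"}},"required":["claw","delta_pos","angular"]}

```bash
mkdir -p pics; ls; python3 - <<'E'
from cell import arm
import cv2
print(arm.observe())
for n in("scene","top"):
    p=arm.get_image(n); cv2.imwrite(f"pics/{n}0.png",p["frame"][:,:,::-1])
    print(n,p["mtx"].tolist(),p["dist"],p["T"].tolist())
    for l in("door","door_top","knuckle_low","knuckle_high","free_edge","knob","cupboard","rack","hinge_axis","bumper","tumbler","board_a","board_b"):
        print(l,[(round(d["conf"],2),(d["centre"][0]*560,d["centre"][1]*420)) for d in arm.place_of(l,p)[:4]])
E
```

```text
pics
{'clock': 0.0, 'joints': array([ 1.22235492,  0.43520598,  0.02497697,  1.57409654, -0.0115869 ,
        1.13401874, -0.07512275]), 'dq': array([ 0.00094928, -0.00123612, -0.00014066, -0.00057769,  0.0014051 ,
       -0.00028552, -0.00044315]), 'joint_efforts': array([ 1.71924949e-04, -6.67861605e+01,  9.84738618e-01, -3.14463115e+01,
       -6.06053369e-02,  4.26781364e-02,  1.78539872e-04]), 'position': array([ 0.15191878, -0.60572045,  0.22595582]), 'ee_rot': array([-3.11637267e+00, -3.84864400e-01,  5.47529916e-04]), 'force': array([-0.43478059, -0.38166232, -0.29139323]), 'ft_torque': array([-0.02092807,  0.05310391,  0.02040695]), 'gripper_force': 0.0, 'width': 1.002357024710398}
scene [[386.7101316191072, 0.0, 284.04654879440284], [0.0, 386.7101316191072, 207.77322178448787], [0.0, 0.0, 1.0]] [0.02955526 0.         0.         0.         0.        ] [[-0.2829161693180508, 0.755484593550426, -0.5909327119447255, 1.2246143780415408], [0.9590781353793996, 0.23008284329513168, -0.16501822765501437, 0.12935983224731226], [0.011294749911985274, -0.6134369683424498, -0.7896629119
[... 2043 characters left out ...]
0000002, 325.28999999999996))]
free_edge [(0.89, (112.28, 265.02)), (0.75, (304.472, 271.69800000000004)), (0.67, (171.80800000000002, 242.38199999999998))]
knob [(0.94, (317.40799999999996, 264.6)), (0.72, (160.888, 234.612)), (0.6, (126.0, 263.59200000000004))]
cupboard [(0.67, (261.688, 193.284))]
rack [(0.47, (402.976, 265.02))]
hinge_axis [(0.87, (259.224, 188.706)), (0.38, (220.024, 143.094))]
bumper [(0.8, (336.504, 176.4))]
tumbler [(0.68, (219.408, 139.314))]
board_a [(0.86, (155.68, 215.58599999999998)), (0.58, (196.89600000000002, 215.208)), (0.18, (178.024, 212.184))]
board_b [(0.86, (155.68, 215.58599999999998)), (0.58, (196.89600000000002, 215.208)), (0.18, (178.024, 212.184))]
```

View pics/scene0.png

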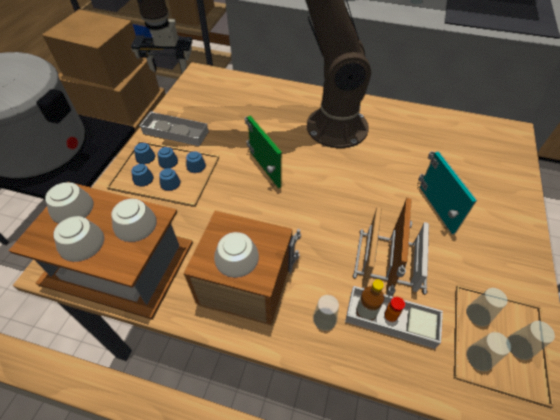

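View pics/top0.png

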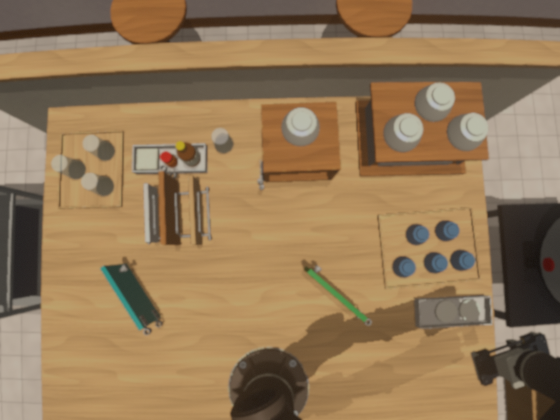

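The top view shows the brown door in the rack's middle slot at about (168,208). The white board is left of it at (150,212) and the light one right at (197,210). The cupboard is at (300,140), with its hinge strip at about (262,175). The green and teal panels are look-alikes. I'll take magnified crops next.

```bash
cat > h.py <<'E'
from cell import arm
import cv2, numpy as np
from scipy.spatial.transform import Rotation as R
def proj(p,P):
    T=np.linalg.inv(p["T"]); 
    return cv2.projectPoints(np.float64(P).reshape(-1,3),cv2.Rodrigues(T[:3,:3])[0],T[:3,3],p["mtx"],p["dist"])[0].reshape(-1,2)
def at(p,uv,z):
    n=cv2.undistortPoints(np.float64(uv).reshape(-1,1,2),p["mtx"],p["dist"]).reshape(-1,2)
    d=np.c_[n,np.ones(len(n))]@p["T"][:3,:3].T; o=p["T"][:3,3]
    return o+d*((z-o[2])/d[:,2])[:,None]
def box(w,d,h,z0=0): return np.array([[sx*w/2,sy*d/2,z] for z in(z0,z0+h) for sx in(-1,1) for sy in(-1,1)])
def place(P,x,y,a): return P@R.from_euler('z',a).as_matrix().T+[x,y,0]
def crop(f,c0,r0,w=80,h=60,k=5):
    g=cv2.resize(f[r0:r0+h,c0:c0+w,::-1],None,fx=k,fy=k,interpolation=cv2.INTER_CUBIC)
    for i in range(0,w,10): cv2.putText(g,str(c0+i),(i*k,8),0,.3,(255,255,255),1); cv2.line(g,(i*k,10),(i*k,14),(255,255,255),1)
    for i in range(10,h,10): cv2.putText(g,str(r0+i),(0,i*k),0,.3,(255,255,255),1)
    return g
E
python3 - <<'E'
from h import *
t=arm.get_image("top");s=arm.get_image("scene")
m=np.vstack([np.hstack([crop(t["frame"],140,165,80,80,5)[:300+100][:400],crop(t["frame"],255,100,100,80,4)[:400]]),])
m2=np.hstack([crop(s["frame"],350,195,80,95,5)[:480],crop(s["frame"],185,210,120,120,10//3)[:480] if 0 else cv2.resize(crop(s["frame"],185,210,120,115,4),(400,384))[:384]]) if 0 else None
h=max(400,320); A=crop(t["frame"],135,160,85,85,5); B=crop(t["frame"],255,95,90,100,4)
def pad(a,H,W): 
    o=np.zeros((H,W,3),np.uint8); o[:min(H,a.shape[0]),:min(W,a.shape[1])]=a[:H,:W]; return o
cv2.imwrite("pics/t1.png",np.hstack([pad(A,430,425),pad(B,430,375)]))
A=crop(s["frame"],345,195,90,105,5); B=crop(s["frame"],185,205,122,120,3)
cv2.imwrite("pics/s1.png",np.hstack([pad(A,525,430),pad(B,525,370)]))
E
```

```text
Traceback (most recent call last):
ValueError: all the input array dimensions except for the concatenation axis must match exactly, but along dimension 0, the array at index 0 has size 400 and the array at index 1 has size 320
```

```bash
cat >> h.py <<'E'
def montage(name,*cs,H=600):
    o=np.zeros((min(H,max(c.shape[0] for c in cs)),sum(c.shape[1] for c in cs),3),np.uint8); x=0
    for c in cs: c=c[:H]; o[:c.shape[0],x:x+c.shape[1]]=c; x+=c.shape[1]
    assert o.shape[1]<=800; cv2.imwrite(name,o)
E
python3 - <<'E'
from h import *
t=arm.get_image("top");s=arm.get_image("scene")
montage("pics/t1.png",crop(t["frame"],135,160,82,85,5),crop(t["frame"],253,95,92,100,4))
montage("pics/s1.png",crop(s["frame"],350,195,84,105,5),crop(s["frame"],185,205,122,120,3))
E
```

```text
(no output)
```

View pics/t1.png

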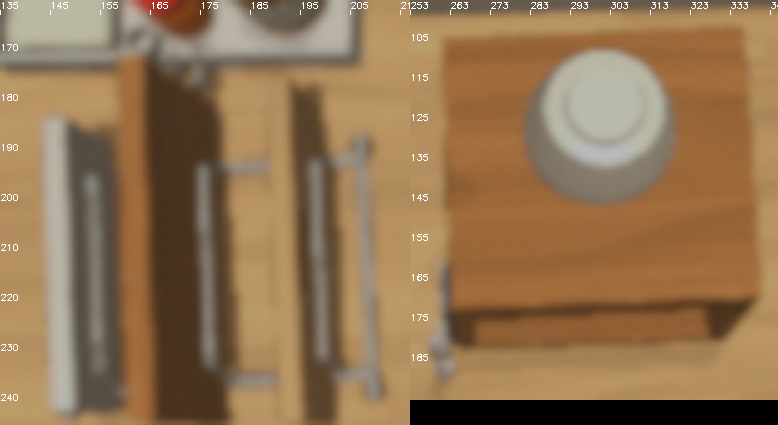

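View pics/s1.png

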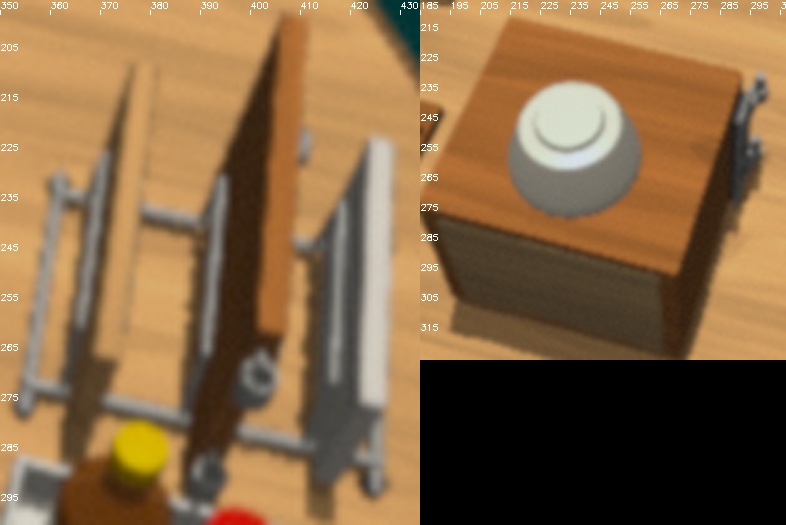

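The crops show the door's top edge running from about (160,171) to (164,245) in the top view, with its knuckles at the far end. In the scene view it runs from (408,197) to (404,262). The cupboard's top corners are at (261.5,104), (337,102), (340,169) and (262,172) in the top view. Its pins are at about (262,178).

```bash
cat > fit.py <<'E'
from h import *
from scipy.optimize import least_squares
t=arm.get_image("top");s=arm.get_image("scene")
# cupboard
C=np.array([[.1,.11,.188],[.1,-.11,.188],[-.1,-.11,.188],[-.1,.11,.188]])
ct=np.array([[261.5,104],[337,102],[340,169],[262,172]])-0
cs=np.array([[271,297],[185,274],[213.5,211],[292,229]])
print("cup top pts",at(t,ct,.188)[:,:2].round(4).tolist()); print("scene",at(s,cs,.188)[:,:2].round(4).tolist())
for nm,W in(("top",(1,0)),("scene",(0,1)),("both",(1,1))):
    f=lambda v:np.r_[W[0]*(proj(t,place(C,*v))-ct).ravel(),W[1]*(proj(s,place(C,*v))-cs).ravel()]
    r=least_squares(f,[.75,0,0],loss='soft_l1'); print(nm,r.x.round(4),r.cost.round(2),f(r.x).round(1).tolist())
# door top face by colour
for p,nm,(c0,r0,c1,r1) in((t,"top",(154,165,172,252)),(s,"scene",(395,190,420,270))):
    f=p["frame"][r0:r1,c0:c1].astype(int); m=((f[...,0]>125)&(f[...,0]-f[...,2]>80)&(f[...,0]-f[...,1]>45)).astype(np.uint8)
    n,l,st,_=cv2.connectedComponentsWithStats(m); k=1+st[1:,4].argmax()
    y,x=np.nonzero(l==k); ps=np.c_[x+c0,y+r0].astype(np.float32)
    w=at(p,ps,.186)[:,:2]; rect=cv2.minAreaRect((w*1000).astype(np.float32)); mean=w.mean(0)
    V=np.linalg.svd(w-mean)[2][0]; V*=np.sign(V[0]); e=(w-mean)@V
    print(nm,len(ps),rect,mean.round(4),"yaw",np.arctan2(V[1],V[0]).round(4),"ext",e.min().round(4),e.max().round(4), "mid",(mean+V*(e.min()+e.max())/2).round(4))
E
python3 fit.py
```

```text
cup top pts [[0.8552, -0.0073], [0.8561, -0.2262], [0.6579, -0.2248], [0.6551, -0.0043]]
scene [[0.8585, -0.0004], [0.8611, -0.2165], [0.6646, -0.2256], [0.6599, -0.0056]]
top [ 0.756  -0.1156 -0.0009] 0.62 [-0.6, -0.3, -0.2, 0.0, 0.3, 0.7, 0.4, -0.4, -0.0, -0.0, -0.0, -0.0, 0.0, -0.0, 0.0, -0.0]
scene [ 0.7609 -0.1124  0.0244] 1.45 [-0.0, -0.0, -0.0, -0.0, -0.0, -0.0, 0.0, -0.0, 0.2, -0.1, -1.8, 0.5, 0.4, -0.2, 0.4, -0.4]
both [ 0.7585 -0.1136  0.0149] 6.39 [-1.8, -0.5, -1.5, -1.3, 0.1, -0.8, 0.3, -0.6, -0.5, -0.8, -2.0, -1.0, 0.8, -1.2, 0.5, -0.9]
top 304 ((562.1810302734375, 280.666015625), (203.87106323242188, 12.640188217163086), 2.231961488723755) [0.5606 0.2806] yaw 0.0383 ext -0.1004 0.1035 mid [0.5622 0.2807]
scene 1005 ((567.084228515625, 281.90313720703125), (249.3208770751953, 66.63758087158203), 4.379103660583496) [0.5385 0.2842] yaw 0.0968 ext -0.0969 0.153 mid [0.5664 0.2869]
```

```bash
cat > fit2.py <<'E'
from h import *
from scipy.optimize import least_squares
t=arm.get_image("top");s=arm.get_image("scene")
C=np.array([[.1,.11,.188],[.1,-.11,.188],[-.1,-.11,.188],[-.1,.11,.188]])
ct=np.float32([[261.5,104],[337,102],[340,169],[262,172]]); cs=np.float32([[271,297],[185,274],[213.5,211],[292,229]])
cr=(3,50,.01)
for q,p in((ct,t),(cs,s)): cv2.cornerSubPix(cv2.cvtColor(p["frame"],cv2.COLOR_RGB2GRAY),q.reshape(-1,1,2),(4,4),(-1,-1),cr)
print(ct.tolist(),cs.tolist())
for nm,W in(("top",(1,0)),("scene",(0,1)),("both",(1,1))):
    f=lambda v:np.r_[W[0]*(proj(t,place(C,*v))-ct).ravel(),W[1]*(proj(s,place(C,*v))-cs).ravel()]
    r=least_squares(f,[.75,0,0],loss='soft_l1'); print(nm,r.x.round(4),r.cost.round(2),f(r.x).round(1).tolist())
    if nm!="both": 
        p=(t,s)[nm=="scene"]; print(proj(p,place(np.array([[-.1155,.121,z] for z in(.161,.143,.053,.035)]),*r.x)).round(1).tolist())
montage("pics/h1.png",crop(t["frame"],245,155,40,45,10),crop(s["frame"],275,220,40,55,10)[:, :400])
E
python3 fit2.py
```

```text
[[261.5, 104.0], [337.0, 102.0], [339.6645812988281, 168.98892211914062], [260.8153076171875, 172.4530029296875]] [[270.40911865234375, 296.1446533203125], [185.0, 274.0], [214.93943786621094, 209.9193878173828], [292.0, 229.0]]
top [ 0.7557 -0.1147 -0.0037] 1.64 [-0.8, -0.3, -0.4, 0.2, 0.2, 0.9, 1.2, -0.8, -0.0, -0.0, -0.0, -0.0, 0.0, -0.0, 0.0, -0.0]
[[258.6, 178.9], [258.9, 180.0], [260.1, 184.9], [260.4, 185.8]]
scene [ 0.7593 -0.1122  0.0159] 1.78 [-0.0, -0.0, -0.0, -0.0, -0.0, -0.0, 0.0, -0.0, 0.6, 0.5, -1.6, -0.5, -0.3, 0.2, 0.9, -0.5]
[[298.0, 230.6], [297.7, 234.3], [296.5, 251.5], [296.3, 254.7]]
both [ 0.7574 -0.1132  0.0068] 5.55 [-1.7, -0.4, -1.3, -0.7, 0.0, -0.1, 1.0, -1.0, -0.1, -0.1, -1.8, -1.7, 0.1, -0.6, 0.9, -0.8]
```

View pics/h1.png

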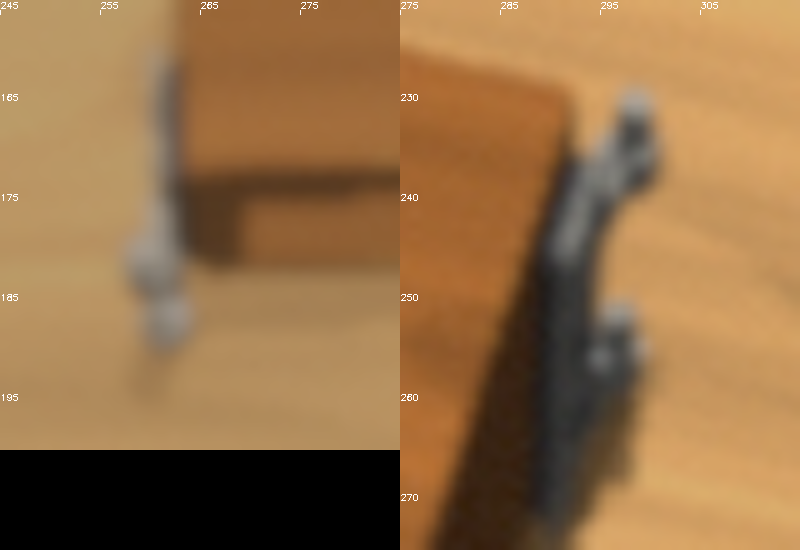

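```bash
python3 - <<'E'
from h import *
t=arm.get_image("top");s=arm.get_image("scene")
for p,uv,z in((s,(298.1,229.6),.159),(s,(296.6,251),.051),(t,(259.6,180.8),.146),(t,(261,186.7),.038),(t,(169.5,175),.13)): print(at(p,uv,z).round(4))
for l in("knuckle_high","knuckle_low","free_edge"):
  print(l)
# door model vs scene
for v in((.563,.281,.038),(.565,.281,.03),(.565,.283,.03)):
    P=place(np.array([[-.105,.0,.186],[.105,0,.186],[.119,0,.186-.02],[.119,0,.058]]),*v)
    print(v,proj(t,P).round(1).tolist(),proj(s,P).round(1).tolist())
E
```

```text
[[0.6374 0.0062 0.159 ]]
[[0.639  0.0065 0.051 ]]
[[0.6376 0.0046 0.146 ]]
[[0.6373 0.0047 0.038 ]]
[[0.6658 0.274  0.13  ]]
knuckle_high
knuckle_low
free_edge
(0.563, 0.281, 0.038) [[162.7, 244.8], [160.3, 170.7], [162.2, 167.3], [172.1, 174.4]] [[408.1, 197.0], [403.5, 260.0], [401.1, 268.7], [391.2, 288.1]]
(0.565, 0.281, 0.03) [[162.4, 244.1], [160.6, 170.0], [162.5, 166.6], [172.4, 173.7]] [[408.3, 197.6], [403.0, 260.6], [400.6, 269.3], [390.8, 288.7]]
(0.565, 0.283, 0.03) [[161.7, 244.1], [159.9, 170.0], [161.9, 166.7], [171.8, 173.7]] [[409.1, 197.7], [403.9, 260.8], [401.4, 269.5], [391.5, 288.9]]
```

Request:
carry_out --claw '[9.1, 9.1, 9.1, 9.1, 9.1, 9.1, 9.1, 9.1, 9.1, 9.1, 9.1, 9.1, 9.1, 9.1, 9.1, 9.1, 9.1, 9.1, 9.1]' --delta_pos '[[0, 0, -5], [0, 0, -5], [0, 0, -4], [2.21, -4.36, -1], [2.21, -4.36, 0], [2.21, -4.36, 0], [2.21, -4.36, 0], [2.21, -4.36, 0], [2.21, -4.36, 0], [2.21, -4.36, 0], [2.21, -4.36, 0], [2.21, -4.36, 0], [2.21, -4.36, 0], [2.21, -4.36, 0], [2.21, -4.36, 0], [2.21, -4.36, 0], [2.21, -4.36, 0], [2.21, -4.36, 0], [2.21, -4.36, 0]]' --angular '[[0, 0, 0.106], [0, 0, 0.106], [0, 0, 0], [0, 0, 0], [0, 0, 0], [0, 0, 0], [0, 0, 0], [0, 0, 0], [0, 0, 0], [0, 0, 0], [0, 0, 0], [0, 0, 0], [0, 0, 0], [0, 0, 0], [0, 0, 0], [0, 0, 0], [0, 0, 0], [0, 0, 0], [0, 0, 0]]'

```text
clock: 3.8
position: [0.4825, 0.1046, 0.377]
ee_rot: [3.141, 0.052, 0.001]
force: [0.2, -1.0, 0.4]
width: 0.992
gripper_force: 0.0
```

```bash
cat >> h.py <<'E'
def st():
    o=arm.observe(); r=R.from_rotvec(o["ee_rot"]); M=r.as_matrix()
    print("t",round(o["clock"],2),"p",o["position"].round(4),"yaw",np.arctan2(M[1,0],M[0,0]).round(4),"tilt z",M[:,2].round(4),"F",o["force"].round(1),"M",o["ft_torque"].round(2),"w",round(o["width"]*9.18,2),"g",round(o["gripper_force"],1),"j",o["joints"].round(2).tolist())
    return o,M
def go(x,y,z,yaw=None):
    o,M=st(); d=M.T@(np.array([x,y,z])-o["position"])*100
    N=np.array([[np.cos(yaw),np.sin(yaw),0],[np.sin(yaw),-np.cos(yaw),0],[0,0,-1]]).T if yaw is not None else M
    N=N.T if yaw is None else np.array([[np.cos(yaw),np.sin(yaw),0],[np.sin(yaw),-np.cos(yaw),0],[0,0,-1]]).T
    if yaw is None: N=M
    print("shift cm",d.round(2),"turn",R.from_matrix(M.T@N).as_rotvec().round(4))
E
python3 -c "
from h import *
go(.564,.2815,.24,.034)"
```

```text
t 3.8 p [0.4825 0.1046 0.377 ] yaw 0.0329 tilt z [ 9.e-04 -2.e-04 -1.e+00] F [ 0.2 -1.   0.4] M [-0.02 -0.02 -0.  ] w 9.11 g 0.0 j [0.23, 0.19, -0.66, 1.59, 0.12, 1.4, -1.98]
shift cm [  8.72 -17.41  13.71] turn [ 0.0002 -0.0009 -0.0011]
```

Request:
carry_out --claw '[9.1, 9.1, 9.1, 9.1, 9.1, 9.1, 9.1, 9.1, 9.1]' --delta_pos '[[2.18, -4.35, 0], [2.18, -4.35, 0], [2.18, -4.35, 0], [2.18, -4.36, 1.7], [0, 0, 4], [0, 0, 4], [0, 0, 4], [0, 0, 0], [0, 0, 0]]' --angular '[[0, 0, 0], [0, 0, 0], [0, 0, 0], [0, 0, 0], [0, 0, 0], [0, 0, 0], [0, 0, 0], [0, 0, 0], [0, 0, 0]]'

```text
clock: 4.7
position: [0.5627, 0.2784, 0.241]
ee_rot: [3.141, 0.053, -0.001]
force: [-0.5, -0.1, 0.1]
width: 0.996
gripper_force: 0.0
```

```bash
python3 -c "
from h import *
go(.564,.2815,.137,.034)
s=arm.get_image('scene');t=arm.get_image('top')
montage('pics/g1.png',crop(s['frame'],360,110,80,105,5),crop(t['frame'],130,165,80,95,5)[:,:400])"
```

```text
t 4.7 p [0.5627 0.2784 0.241 ] yaw 0.0336 tilt z [-5.e-04 -1.e-04 -1.e+00] F [-0.5 -0.1  0.1] M [-0.03 -0.04  0.07] w 9.14 g 0.0 j [-0.11, 0.52, -0.66, 1.5, 0.33, 1.24, -2.36]
shift cm [ 0.15 -0.31 10.4 ] turn [ 0.0001  0.0005 -0.0004]
```

View pics/g1.png

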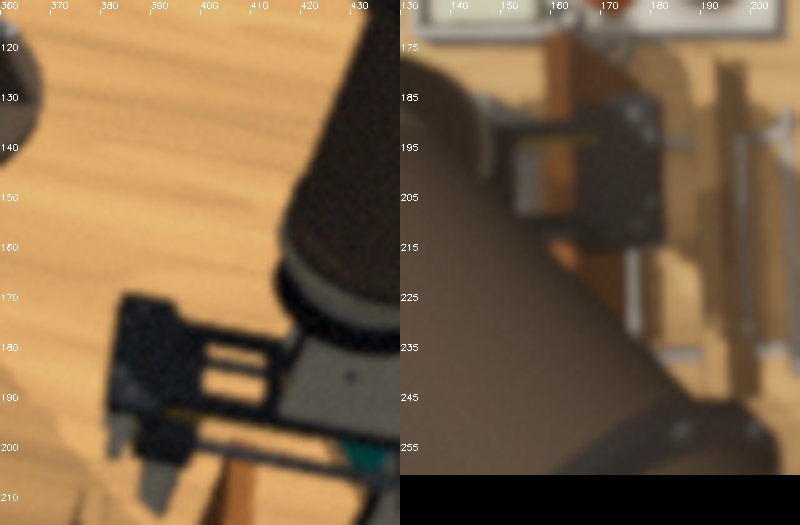

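The gripper straddles the door's top edge. In the top crop the brown edge at (160-165,175-215) runs between the two fingers, so I can descend.

Request:
carry_out --claw '[9.1, 9.1, 9.1, 9.1, 9.1, 5, 3, 1, 0.5, 0.5, 0.5, 0.5]' --delta_pos '[[0.15, -0.31, 2.6], [0, 0, 2.6], [0, 0, 2.6], [0, 0, 2.6], [0, 0, 0], [0, 0, 0], [0, 0, 0], [0, 0, 0], [0, 0, 0], [0, 0, 0], [0, 0, 0], [0, 0, 0]]' --angular '[[0, 0, 0], [0, 0, 0], [0, 0, 0], [0, 0, 0], [0, 0, 0], [0, 0, 0], [0, 0, 0], [0, 0, 0], [0, 0, 0], [0, 0, 0], [0, 0, 0], [0, 0, 0]]' --force 6

```text
clock: 6.0
position: [0.564, 0.2816, 0.1363]
ee_rot: [3.141, 0.053, -0.0]
force: [-0.0, -0.6, -0.5]
width: 0.434
gripper_force: 0.0
```

```bash
python3 -c "
from h import *
st()"
```

```text
t 6.0 p [0.564  0.2816 0.1363] yaw 0.0337 tilt z [-0.e+00 -1.e-04 -1.e+00] F [-0.  -0.6 -0.5] M [0.02 0.1  0.02] w 3.99 g 0.0 j [-0.14, 0.61, -0.63, 1.63, 0.4, 1.04, -2.42]
```

Request:
carry_out --claw '[0.5, 0.5, 0.5, 0.5, 0.5, 0.5]' --delta_pos '[[0, 0, 0], [0, 0, 0], [0, 0, 0], [0, 0, 0], [0, 0, 0], [0, 0, 0]]' --angular '[[0, 0, 0], [0, 0, 0], [0, 0, 0], [0, 0, 0], [0, 0, 0], [0, 0, 0]]'

```text
clock: 6.6
position: [0.564, 0.2816, 0.1362]
ee_rot: [3.141, 0.053, -0.0]
force: [0.4, 0.5, -0.3]
width: 0.163
gripper_force: 6.0
```

```bash
python3 -c "
from h import *
st()"
```

```text
t 6.6 p [0.564  0.2816 0.1362] yaw 0.0338 tilt z [-0.e+00 -1.e-04 -1.e+00] F [ 0.4  0.5 -0.3] M [ 0.08 -0.02  0.06] w 1.5 g 6.0 j [-0.14, 0.61, -0.63, 1.63, 0.4, 1.04, -2.42]
```

Request:
carry_out --claw '[0.5, 0.5, 0.5, 0.5, 0.5, 0.5, 0.5, 0.5, 0.5, 0.5, 0.5, 0.5]' --delta_pos '[[0, 0, 0], [0, 0, 0], [0, 0, 0], [0, 0, -1], [0, 0, -2], [0, 0, -2.5], [0, 0, -2.5], [0, 0, -2.5], [0, 0, -2], [0, 0, 0], [0, 0, 0], [0, 0, 0]]' --angular '[[0, 0, 0], [0, 0, 0], [0, 0, 0], [0, 0, 0], [0, 0, 0], [0, 0, 0], [0, 0, 0], [0, 0, 0], [0, 0, 0], [0, 0, 0], [0, 0, 0], [0, 0, 0]]' --force 55

```text
clock: 7.8
position: [0.5633, 0.2808, 0.2596]
ee_rot: [3.14, 0.053, -0.004]
force: [-0.2, -0.0, -5.5]
width: 0.161
gripper_force: 55.0
```

```bash
python3 -c "
from h import *
go(.48,.0055,.26,0)"
```

```text
t 7.8 p [0.5633 0.2808 0.2596] yaw 0.0337 tilt z [-0.0022 -0.0016 -1.    ] F [-0.2 -0.  -5.5] M [-0.01  0.   -0.05] w 1.48 g 55.0 j [-0.12, 0.51, -0.67, 1.47, 0.32, 1.28, -2.35]
shift cm [-9.260e+00  2.724e+01  2.000e-02] turn [0.0016 0.0022 0.0337]
```

Request:
carry_out --claw '[0.5, 0.5, 0.5, 0.5, 0.5, 0.5, 0.5, 0.5, 0.5, 0.5, 0.5, 0.5, 0.5, 0.5, 0.5]' --delta_pos '[[-2, 0, 0], [-3.6, 0, 0], [-3.66, 1, 0], [0, 2.5, 0], [0, 3.9, 0], [0, 3.9, 0], [0, 3.9, 0], [0, 3.9, 0], [0, 3.9, 0], [0, 2.74, 0], [0, 1.5, 0], [0, 0, 0], [0, 0, 0], [0, 0, 0], [0, 0, 0]]' --angular '[[0, 0, 0], [0, 0, 0], [0, 0, 0], [0, 0, 0], [0, 0, 0], [0, 0, 0], [0, 0, 0], [0, 0, 0], [0, 0, 0], [0, 0, 0], [0, 0, 0.017], [0, 0, 0.017], [0, 0, 0], [0, 0, 0], [0, 0, 0]]'

```text
clock: 9.3
position: [0.4805, 0.0077, 0.2612]
ee_rot: [-3.141, -0.003, 0.0]
force: [0.2, 0.6, -4.4]
width: 0.163
gripper_force: 55.0
```

```bash
python3 - <<'E'
from h import *
o,M=st()
t=arm.get_image("top");s=arm.get_image("scene")
p=o["position"]; zb=p[2]-.1362+.016
for nm,q in(("top",t),("scene",s)):
    for l,P in(("knuckle_low",(.119,0,.02)),("knuckle_high",(.119,0,.128)),("free_edge",(-.105,0,.085)),("knob",(-.08,.0305,.085)),("door_top",(0,0,.17))):
        u=proj(q,np.array(P)+[p[0],p[1],zb])[0]
        print(nm,l,u.round(1),[(round(d["conf"],2),np.round([d["centre"][0]*560,d["centre"][1]*420],1).tolist()) for d in arm.place_of(l,q) if np.hypot(d["centre"][0]*560-u[0],d["centre"][1]*420-u[1])<25])
montage("pics/d1.png",crop(t["frame"],235,140,70,90,5),crop(s["frame"],265,140,80,115,5)[:, :400])
E
```

```text
t 9.3 p [0.4805 0.0077 0.2612] yaw 0.0022 tilt z [-1.e-04  5.e-04 -1.e+00] F [ 0.2  0.6 -4.4] M [ 0.07 -0.02 -0.08] w 1.5 g 55.0 j [0.4, 0.23, -0.64, 1.82, 0.15, 1.13, -1.85]
top knuckle_low [258.6 193. ] []
top knuckle_high [256.8 187.1] [(0.54, [257.2, 188.2])]
top free_edge [259.5 273.5] []
top knob [247.8 264.3] []
top door_top [257.  232.5] []
scene knuckle_low [302.2 218.5] [(0.78, [301.9, 219.3])]
scene knuckle_high [304.3 193.5] [(0.72, [303.5, 194.7])]
scene free_edge [322.5 147.6] [(0.82, [322.2, 147.0])]
scene knob [330.7 155.4] [(0.96, [331.0, 155.1])]
scene door_top [316.5 150.3] [(0.58, [321.5, 150.6])]
```

View pics/d1.png

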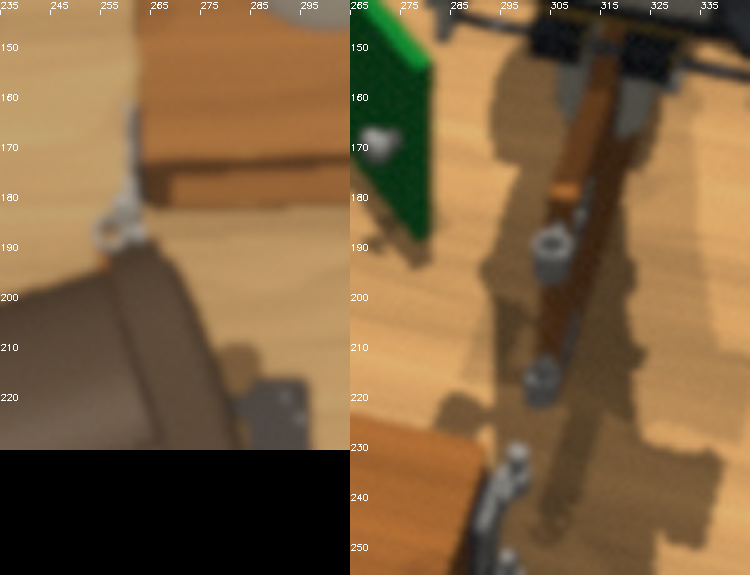

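The scene crop shows the door hanging plumb. The upper knuckle ring is at about (305.2,188.4), the lower at (303,213.8), and the pins are ahead of it at (298,230). In the top crop the upper ring is at (256.6,186.8).

```bash
python3 - <<'E'
from h import *
o,M=st()
t=arm.get_image("top");s=arm.get_image("scene")
zb=.141
for q,uv,z in((s,(305.2,188.4),zb+.15),(s,(303,213.8),zb+.042),(t,(256.6,186.8),zb+.15)): print((at(q,uv,z)[0]-o["position"]).round(4))
E
```

```text
t 9.9 p [0.4806 0.0062 0.2613] yaw -0.0003 tilt z [ 0. -0. -1.] F [ 0.9  0.7 -5.2] M [ 0.03  0.04 -0.04] w 1.45 g 55.0 j [0.41, 0.23, -0.63, 1.82, 0.15, 1.13, -1.85]
[0.1203 0.003  0.0297]
[ 0.1187  0.0025 -0.0783]
[0.1163 0.0009 0.0297]
```

Request:
carry_out --claw '[0.5, 0.5, 0.5, 0.5, 0.5, 0.5, 0.5, 0.5, 0.5, 0.5, 0.5, 0.5]' --delta_pos '[[0, 0.25, 2.5], [0, 0, 3], [0, 0, 3], [0, 0, 1.5], [0, 0, 0], [0.8, 0, 0], [0.8, 0, 0], [0.8, 0, 0], [0.8, 0, 0], [0.7, 0, 0], [0, 0, 0], [0, 0, 0]]' --angular '[[0, 0, 0], [0, 0, 0], [0, 0, 0], [0, 0, 0], [0, 0, 0], [0, 0, 0], [0, 0, 0], [0, 0, 0], [0, 0, 0], [0, 0, 0], [0, 0, 0], [0, 0, 0]]'

```text
clock: 11.2
position: [0.5195, 0.0038, 0.1611]
ee_rot: [-3.142, 0.0, 0.001]
force: [-1.0, -0.6, -5.6]
width: 0.164
gripper_force: 55.0
```

```bash
python3 - <<'E'
from h import *
go(.5195,.0037,.1612,0)
E
```

```text
t 11.2 p [0.5195 0.0038 0.1611] yaw -0.0002 tilt z [-5.e-04  1.e-04 -1.e+00] F [-1.  -0.6 -5.6] M [ 0.06  0.02 -0.  ] w 1.5 g 55.0 j [0.34, 0.4, -0.59, 1.87, 0.27, 0.95, -1.94]
shift cm [ 0.    0.01 -0.01] turn [-0.0001  0.0005 -0.0002]
```

Request:
carry_out --claw '[0.5, 0.5, 0.5, 0.5, 0.5, 0.5, 0.5, 0.5, 0.5]' --delta_pos '[[0, 0, 0.2], [0, 0, 0.2], [0, 0, 0.1], [0, 0, 0.1], [0, 0, 0.1], [0, 0, 0.1], [0, 0, 0.1], [0, 0, 0], [0, 0, 0]]' --angular '[[0, 0, 0], [0, 0, 0], [0, 0, 0], [0, 0, 0], [0, 0, 0], [0, 0, 0], [0, 0, 0], [0, 0, 0], [0, 0, 0]]'

```text
clock: 12.1
position: [0.5196, 0.0039, 0.1522]
ee_rot: [-3.141, 0.0, -0.0]
force: [0.7, 0.2, -5.6]
width: 0.162
gripper_force: 55.0
```

```bash
python3 - <<'E'
from h import *
st()
E
```

```text
t 12.1 p [0.5196 0.0039 0.1522] yaw -0.0001 tilt z [ 0.e+00  1.e-04 -1.e+00] F [ 0.7  0.2 -5.6] M [ 0.12 -0.02  0.06] w 1.49 g 55.0 j [0.33, 0.41, -0.58, 1.89, 0.28, 0.93, -1.95]
```

Request:
carry_out --claw '[0.5, 0.5, 0.5, 0.5]' --delta_pos '[[0, 0, 0.1], [0, 0, 0.1], [0, 0, 0], [0, 0, 0]]' --angular '[[0, 0, 0], [0, 0, 0], [0, 0, 0], [0, 0, 0]]'

```text
clock: 12.5
position: [0.5196, 0.0038, 0.1502]
ee_rot: [-3.141, 0.0, -0.0]
force: [0.6, 1.4, -5.0]
width: 0.158
gripper_force: 55.0
```

```bash
python3 - <<'E'
from h import *
st()
E
```

```text
t 12.5 p [0.5196 0.0038 0.1502] yaw -0.0001 tilt z [ 0.e+00  1.e-04 -1.e+00] F [ 0.6  1.4 -5. ] M [ 0.25 -0.06  0.14] w 1.45 g 55.0 j [0.33, 0.41, -0.58, 1.89, 0.28, 0.92, -1.95]
```

Request:
carry_out --claw '[0.5, 0.5, 0.5, 0.5, 0.5, 0.5]' --delta_pos '[[0, -0.05, 0], [0, -0.05, 0], [0, 0, 0.1], [0, 0, 0.1], [0, 0, 0], [0, 0, 0]]' --angular '[[0, 0, 0], [0, 0, 0], [0, 0, 0], [0, 0, 0], [0, 0, 0], [0, 0, 0]]'

```text
clock: 13.1
position: [0.5195, 0.0046, 0.1482]
ee_rot: [3.141, -0.001, -0.0]
force: [-0.4, 0.7, -5.2]
width: 0.162
gripper_force: 55.0
```

```bash
python3 - <<'E'
from h import *
st()
E
```

```text
t 13.1 p [0.5195 0.0046 0.1482] yaw -0.0004 tilt z [-2.e-04 -1.e-04 -1.e+00] F [-0.4  0.7 -5.2] M [ 0.03  0.   -0.03] w 1.49 g 55.0 j [0.33, 0.42, -0.58, 1.89, 0.28, 0.92, -1.96]
```

Request:
carry_out --claw '[0.5, 0.5, 0.5, 0.5, 0.5, 0.5, 0.5, 0.5]' --delta_pos '[[0, 0, 0.1], [0, 0, 0.1], [0, 0, 0.1], [0, 0, 0.1], [0, 0, 0.1], [0, 0, 0.1], [0, 0, 0], [0, 0, 0]]' --angular '[[0, 0, 0], [0, 0, 0], [0, 0, 0], [0, 0, 0], [0, 0, 0], [0, 0, 0], [0, 0, 0], [0, 0, 0]]'

```text
clock: 13.9
position: [0.5196, 0.0047, 0.1422]
ee_rot: [3.142, -0.0, -0.0]
force: [0.1, 0.2, -5.3]
width: 0.162
gripper_force: 55.0
```

```bash
python3 - <<'E'
from h import *
st()
E
```

```text
t 13.9 p [0.5196 0.0047 0.1422] yaw -0.0003 tilt z [-1.e-04 -0.e+00 -1.e+00] F [ 0.1  0.2 -5.3] M [ 0.06 -0.    0.01] w 1.48 g 55.0 j [0.33, 0.42, -0.58, 1.9, 0.29, 0.91, -1.96]
```

Request:
carry_out --claw '[0.5, 0.5, 0.5, 0.5, 0.5, 0.5, 0.5, 0.5]' --delta_pos '[[0, 0, 0.1], [0, 0, 0.1], [0, 0, 0.1], [0, 0, 0.1], [0, 0, 0.1], [0, 0, 0.1], [0, 0, 0], [0, 0, 0]]' --angular '[[0, 0, 0], [0, 0, 0], [0, 0, 0], [0, 0, 0], [0, 0, 0], [0, 0, 0], [0, 0, 0], [0, 0, 0]]'

```text
clock: 14.7
position: [0.5196, 0.0047, 0.1362]
ee_rot: [3.142, -0.0, -0.0]
force: [0.8, 0.0, -6.1]
width: 0.161
gripper_force: 55.0
```

```bash
python3 - <<'E'
from h import *
st()
E
```

```text
t 14.7 p [0.5196 0.0047 0.1362] yaw -0.0003 tilt z [-0.e+00 -1.e-04 -1.e+00] F [ 0.8  0.  -6.1] M [-0.01  0.01  0.02] w 1.48 g 55.0 j [0.32, 0.43, -0.58, 1.9, 0.3, 0.89, -1.97]
```

Request:
carry_out --claw '[0.5, 0.5, 0.5, 0.5]' --delta_pos '[[0, 0, 0.1], [0, 0, 0.05], [0, 0, 0], [0, 0, 0]]' --angular '[[0, 0, 0], [0, 0, 0], [0, 0, 0], [0, 0, 0]]'

```text
clock: 15.1
position: [0.5197, 0.0048, 0.135]
ee_rot: [3.142, -0.0, 0.001]
force: [-1.6, -0.9, -0.1]
width: 0.163
gripper_force: 55.0
```

```bash
python3 - <<'E'
from h import *
st()
t=arm.get_image("top");s=arm.get_image("scene")
montage("pics/d2.png",crop(t["frame"],235,150,70,60,5),crop(s["frame"],265,180,75,90,6))
E
```

```text
t 15.1 p [0.5197 0.0048 0.135 ] yaw -0.0002 tilt z [ 4.e-04 -1.e-04 -1.e+00] F [-1.6 -0.9 -0.1] M [ 0.01 -0.   -0.02] w 1.5 g 55.0 j [0.32, 0.43, -0.58, 1.9, 0.3, 0.89, -1.97]
```

View pics/d2.png

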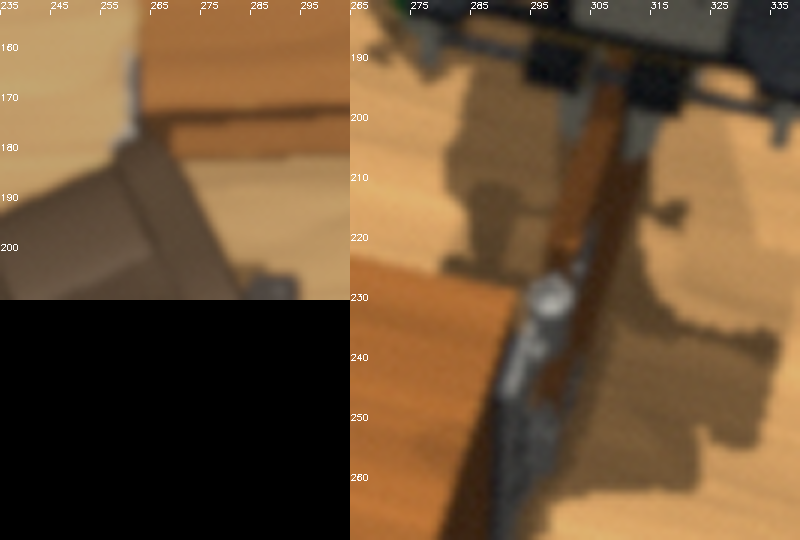

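The door is seated. The load moved from the wrist onto the barrels at the expected height, and the upper pin shows inside the ring at (298,230). Now I'll release it.

Request:
carry_out --claw '[4, 4, 4, 4, 4, 4, 4, 4, 4, 4, 4, 4, 4, 0, 0, 0, 0, 0, 0, 0]' --delta_pos '[[0, 0, 0], [0, 0, 0], [0, 0, 0], [0, 0, 0], [0, 0, 0], [0, 0, 0], [0, 0, -2], [0, 0, -3], [0, 0, -3], [0, -2, 0], [-2.6, -2, 0], [-2.6, -2, 0], [0, 0, 0], [0, 0, 0], [0, 0, 0], [0, 0, 0], [0, 0, 0], [0, 0, 0], [0, 0, 0], [0, 0, 0]]' --angular '[[0, 0, 0], [0, 0, 0], [0, 0, 0], [0, 0, 0], [0, 0, 0], [0, 0, 0], [0, 0, 0], [0, 0, 0], [0, 0, 0], [0, 0, 0], [0, 0, 0], [0, 0, 0], [0, 0, 0], [0, 0, 0], [0, 0, 0], [0, 0, 0], [0, 0, 0], [0, 0, 0], [0, 0, 0], [0, 0, 0]]' --force 20

```text
clock: 17.2
position: [0.4677, 0.0647, 0.2147]
ee_rot: [-3.142, 0.001, 0.0]
force: [0.8, -0.3, 0.3]
width: 0.003
gripper_force: 0.0
```

```bash
cat > sw.py <<'E'
from h import *
import sys
o,M=st(); H=np.array([.638,.0065]); r=.17
def tcp(th,g=0):
    d=np.array([-np.cos(th),-np.sin(th)]); n=np.array([-np.sin(th),np.cos(th)])
    return H+r*d+(.0075+.0095*np.sin(th)+.019*np.cos(th)+g)*n
ths=np.radians([0,10,20,30,40,50,60,70,80,85,90])
P=np.array([tcp(a) for a in ths]); print(P.round(4).tolist())
D=np.diff(np.vstack([o["position"][:2],P]),axis=0)*100
for a,d in zip(ths,D): print(round(np.degrees(a)),"tool dx,dy",np.round([d[0],-d[1]],2))
s=arm.get_image("scene")
for l in("free_edge","knob","knuckle_high"):
    print(l,[(round(d["conf"],2),np.round([d["centre"][0]*560,d["centre"][1]*420],1).tolist()) for d in arm.place_of(l,s)])
print(proj(s,[[H[0]-.224,H[1],.1],[H[0]-.199,H[1]+.0305,.1],[H[0],H[1],.143]]))
E
python3 sw.py
```

```text
t 17.2 p [0.4677 0.0647 0.2147] yaw -0.0004 tilt z [-1.e-04  0.e+00 -1.e+00] F [ 0.8 -0.3  0.3] M [0.06 0.01 0.01] w 0.03 g 0.0 j [0.29, 0.27, -0.65, 1.91, 0.19, 1.03, -2.02]
[[0.468, 0.033], [0.4657, 0.0044], [0.4685, -0.0248], [0.4764, -0.0536], [0.4897, -0.0812], [0.5081, -0.1064], [0.5312, -0.1281], [0.5583, -0.1454], [0.5886, -0.1574], [0.6046, -0.1612], [0.621, -0.1635]]
0 tool dx,dy [0.03 3.17]
10 tool dx,dy [-0.23  2.86]
20 tool dx,dy [0.27 2.92]
30 tool dx,dy [0.8  2.89]
40 tool dx,dy [1.32 2.76]
50 tool dx,dy [1.84 2.52]
60 tool dx,dy [2.31 2.17]
70 tool dx,dy [2.72 1.73]
80 tool dx,dy [3.03 1.2 ]
85 tool dx,dy [1.6  0.38]
90 tool dx,dy [1.64 0.23]
free_edge [(0.95, [317.3, 182.4]), (0.85, [465.1, 221.6]), (0.56, [279.1, 171.4])]
knob [(0.93, [322.5, 195.1]), (0.75, [266.4, 167.6]), (0.56, [452.5, 215.5])]
knuckle_high [(0.76, [249.0, 126.1]), (0.64, [430.6, 155.5]), (0.63, [297.0, 230.5]), (0.53, [393.1, 258.2]), (0.41, [197.0, 163.7]), (0.22, [305.9, 227.1])]
[[315.83242455 184.75570019]
 [323.44497497 192.65965552]
 [297.92733439 233.11193021]]
```

Request:
carry_out --claw '[0, 0, 0, 0, 0, 0, 0, 0, 0, 0, 0, 0, 0, 0, 0, 0, 0, 0]' --delta_pos '[[0, 0, 2.5], [0, 0, 2.5], [0, 0, 2.5], [0, 1.2, 0], [0, 1, 0], [0, 1, 0], [-0.08, 0.95, 0], [-0.08, 0.95, 0], [-0.07, 0.95, 0], [0.09, 0.98, 0], [0.09, 0.97, 0], [0.09, 0.97, 0], [0.27, 0.97, 0], [0.27, 0.96, 0], [0.26, 0.96, 0], [0.44, 0.92, 0], [0.44, 0.92, 0], [0.44, 0.92, 0]]' --angular '[[0, 0, 0], [0, 0, 0], [0, 0, 0], [0, 0, 0], [0, 0, 0], [0, 0, 0], [0, 0, 0], [0, 0, 0], [0, 0, 0], [0, 0, 0], [0, 0, 0], [0, 0, 0], [0, 0, 0], [0, 0, 0], [0, 0, 0], [0, 0, 0], [0, 0, 0], [0, 0, 0]]'

```text
clock: 19.2
position: [0.4896, -0.0822, 0.1397]
ee_rot: [-3.142, 0.0, 0.0]
force: [-0.2, 0.6, 0.1]
width: 0.01
gripper_force: 0.1
```

```bash
python3 sw.py
```

```text
t 19.2 p [ 0.4896 -0.0822  0.1397] yaw -0.0002 tilt z [-0.  0. -1.] F [-0.2  0.6  0.1] M [ 0.15  0.06 -0.04] w 0.09 g 0.1 j [0.51, 0.39, -0.57, 1.95, 0.27, 0.87, -1.78]
[[0.468, 0.033], [0.4657, 0.0044], [0.4685, -0.0248], [0.4764, -0.0536], [0.4897, -0.0812], [0.5081, -0.1064], [0.5312, -0.1281], [0.5583, -0.1454], [0.5886, -0.1574], [0.6046, -0.1612], [0.621, -0.1635]]
0 tool dx,dy [ -2.16 -11.52]
10 tool dx,dy [-0.23  2.86]
20 tool dx,dy [0.27 2.92]
30 tool dx,dy [0.8  2.89]
40 tool dx,dy [1.32 2.76]
50 tool dx,dy [1.84 2.52]
60 tool dx,dy [2.31 2.17]
70 tool dx,dy [2.72 1.73]
80 tool dx,dy [3.03 1.2 ]
85 tool dx,dy [1.6  0.38]
90 tool dx,dy [1.64 0.23]
free_edge [(0.86, [462.2, 217.9]), (0.68, [282.6, 194.3]), (0.57, [281.5, 169.6])]
knob [(0.92, [450.6, 212.1]), (0.83, [279.0, 190.8]), (0.56, [268.6, 167.0]), (0.45, [196.2, 165.7]), (0.29, [390.3, 260.2])]
knuckle_high [(0.63, [428.5, 156.9]), (0.61, [247.9, 123.6])]
[[315.83242455 184.75570019]
 [323.44497497 192.65965552]
 [297.92733439 233.11193021]]
```

Request:
carry_out --claw '[0, 0, 0, 0, 0, 0, 0, 0, 0, 0, 0, 0, 0, 0, 0, 0, 0]' --delta_pos '[[0.61, 0.84, 0], [0.61, 0.84, 0], [0.62, 0.84, 0], [0.77, 0.72, 0], [0.77, 0.72, 0], [0.77, 0.73, 0], [0.9, 0.58, 0], [0.9, 0.58, 0], [0.92, 0.57, 0], [0.76, 0.3, 0], [0.76, 0.3, 0], [0.76, 0.3, 0], [0.75, 0.3, 0], [0.54, 0.13, 0], [0.53, 0.13, 0], [0, 0, 0], [0, 0, 0]]' --angular '[[0, 0, 0], [0, 0, 0], [0, 0, 0], [0, 0, 0], [0, 0, 0], [0, 0, 0], [0, 0, 0], [0, 0, 0], [0, 0, 0], [0, 0, 0], [0, 0, 0], [0, 0, 0], [0, 0, 0], [0, 0, 0], [0, 0, 0], [0, 0, 0], [0, 0, 0]]'

```text
clock: 21.1
position: [0.5988, -0.1602, 0.1397]
ee_rot: [-3.142, 0.0, 0.0]
force: [0.2, -0.2, -0.2]
width: 0.002
gripper_force: 0.0
```

```bash
python3 sw.py | head -1
```

```text
t 21.1 p [ 0.5988 -0.1602  0.1397] yaw -0.0001 tilt z [-3.e-04  1.e-04 -1.e+00] F [ 0.2 -0.2 -0.2] M [0.03 0.01 0.02] w 0.02 g 0.0 j [0.52, 0.56, -0.52, 1.66, 0.32, 1.01, -1.67]
```

Request:
carry_out --claw '[0, 0, 0, 0, 0, 0, 0, 0, 0, 0]' --delta_pos '[[0.4, 0, 0], [0.4, 0, 0], [0.4, 0, 0], [0.4, 0, 0], [0.3, 0, 0], [0.2, 0, 0], [0.2, 0, 0], [0.2, 0, 0], [0, 0, 0], [0, 0, 0]]' --angular '[[0, 0, 0], [0, 0, 0], [0, 0, 0], [0, 0, 0], [0, 0, 0], [0, 0, 0], [0, 0, 0], [0, 0, 0], [0, 0, 0], [0, 0, 0]]'

```text
clock: 22.3
position: [0.6239, -0.1603, 0.1397]
ee_rot: [-3.142, 0.0, 0.0]
force: [-0.1, 0.1, -0.0]
width: 0.004
gripper_force: 0.1
```

```bash
python3 sw.py | head -1
```

```text
t 22.3 p [ 0.6239 -0.1603  0.1397] yaw -0.0002 tilt z [-0.  0. -1.] F [-0.1  0.1 -0. ] M [ 0.04  0.07 -0.02] w 0.04 g 0.1 j [0.5, 0.6, -0.51, 1.59, 0.32, 1.04, -1.67]
```

Request:
carry_out --claw '[0, 0, 0, 0, 0, 0]' --delta_pos '[[0.1, 0, 0], [0.1, 0, 0], [0.1, 0, 0], [0.1, 0, 0], [0, 0, 0], [0, 0, 0]]' --angular '[[0, 0, 0], [0, 0, 0], [0, 0, 0], [0, 0, 0], [0, 0, 0], [0, 0, 0]]'

```text
clock: 23.1
position: [0.6265, -0.1604, 0.1396]
ee_rot: [3.141, -0.0, -0.004]
force: [-6.6, 0.7, 4.8]
width: 0.011
gripper_force: 3.4
```

```bash
python3 sw.py | head -1; python3 - <<'E'
from h import *
t=arm.get_image("top");s=arm.get_image("scene")
montage("pics/e1.png",crop(t["frame"],250,140,95,60,4),crop(s["frame"],200,170,105,90,4)[:, :420])
E
```

```text
t 23.1 p [ 0.6265 -0.1604  0.1396] yaw -0.0002 tilt z [-2.9e-03 -3.0e-04 -1.0e+00] F [-6.6  0.7  4.8] M [0.11 1.4  0.09] w 0.1 g 3.4 j [0.49, 0.6, -0.51, 1.58, 0.33, 1.04, -1.67]
```

View pics/e1.png

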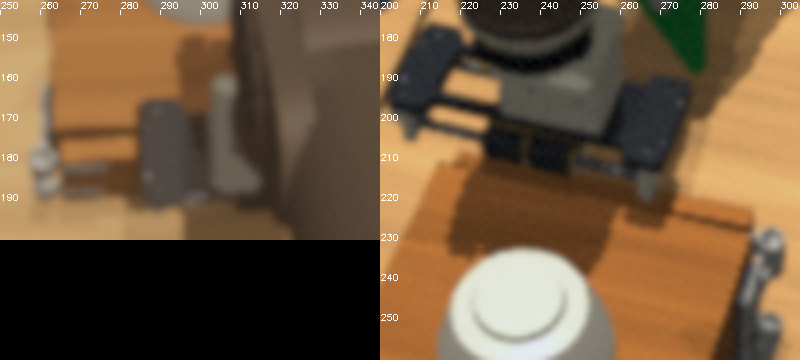

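The door is pressed against its bumpers with about 6.6 N of contact. The door's top edge shows along the cupboard front at row 215-223 in the scene crop. I'll back off and check.

Request:
carry_out --claw '[0, 0, 0, 0, 0, 0, 0, 0, 0, 0, 0, 0]' --delta_pos '[[-0.1, 0, 0], [-0.1, 0, 0], [-0.2, 0, 0], [-0.5, 0, 0], [-2, 0, 0], [-4, 0, 0], [-2, 0, -3], [0, 3, -4], [0, 4.5, -4], [0, 4.5, -2], [0, 4.5, 0], [0, 4.5, 0]]' --angular '[[0, 0, 0], [0, 0, 0], [0, 0, 0], [0, 0, 0], [0, 0, 0], [0, 0, 0], [0, 0, 0], [0, 0, 0], [0, 0, 0], [0, 0, 0], [0, 0, 0], [0, 0, 0]]'

```text
clock: 24.6
position: [0.5388, -0.3646, 0.2644]
ee_rot: [3.14, -0.0, 0.003]
force: [0.0, 0.1, -1.0]
width: 0.006
gripper_force: 0.0
```

```bash
python3 - <<'E'
from h import *
st()
t=arm.get_image("top");s=arm.get_image("scene")
for q in(t,s):
  for l,z in(("free_edge",.1),("knob",.1),("door_top",.185)):
    for d in arm.place_of(l,q):
        w=at(q,[d["centre"][0]*560,d["centre"][1]*420],z)[0]
        if .55<w[0]<.72 and -.3<w[1]<.05: print(l,round(d["conf"],2),w.round(4))
montage("pics/e2.png",crop(t["frame"],250,145,100,60,4),crop(s["frame"],200,190,100,80,4))
E
```

```text
t 24.6 p [ 0.5388 -0.3646  0.2644] yaw -0.0003 tilt z [ 0.0021 -0.0016 -1.    ] F [ 0.   0.1 -1. ] M [ 0.04 -0.05 -0.03] w 0.05 g 0.0 j [0.83, 0.5, -0.5, 1.42, 0.25, 1.28, -1.26]
free_edge 0.68 [ 0.6387 -0.2189  0.1   ]
knob 0.72 [ 0.6121 -0.1873  0.1   ]
door_top 0.89 [ 0.6484 -0.1142  0.185 ]
```

View pics/e2.png

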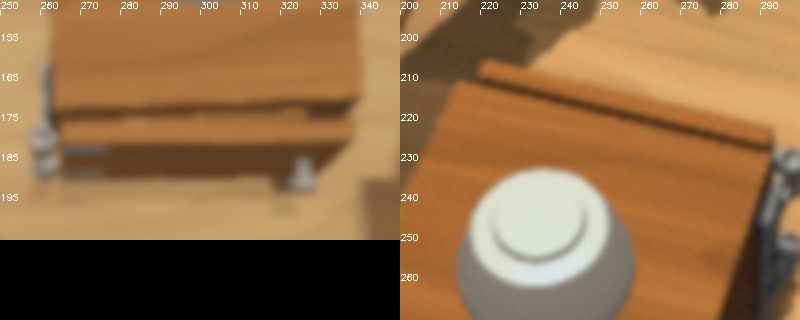

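The view shows the door flush along the cupboard front with a thin even gap, and the knob facing out at top-view (325,187). I'll measure the gap at both ends from the edges.

```bash
python3 - <<'E'
from h import *
t=arm.get_image("top");s=arm.get_image("scene")
def edges(p,y,z=.185):
    # sample brightness along world x at given world y
    xs=np.arange(.600,.690,.001); uv=proj(p,np.c_[xs,np.full(xs.size,y),np.full(xs.size,z)]).astype(np.float32)
    return xs,cv2.remap(cv2.cvtColor(p["frame"],cv2.COLOR_RGB2GRAY).astype(np.float32),uv[:,0].reshape(1,-1),uv[:,1].reshape(1,-1),cv2.INTER_CUBIC)[0]
for nm,p in(("top",t),("scene",s)):
  for y in(-.21,-.19,-.16,-.13,-.10,-.07,-.04,-.02):
    xs,v=edges(p,y); i=v[30:75].argmin()+30; g=np.gradient(v)
    print(nm,y,"gap",xs[i].round(3),int(v[i]),"front edge",xs[:i][np.abs(g[:i]).argmax()].round(3),v[20:75:4].astype(int).tolist())
E
```

```text
top -0.21 gap 0.652 56 front edge 0.621 [126, 95, 100, 124, 129, 119, 94, 68, 56, 80, 120, 132, 131, 128]
top -0.19 gap 0.652 63 front edge 0.605 [66, 71, 98, 122, 127, 116, 91, 68, 63, 76, 112, 131, 130, 127]
top -0.16 gap 0.654 74 front edge 0.628 [66, 71, 96, 125, 130, 125, 116, 103, 78, 81, 111, 129, 128, 127]
top -0.13 gap 0.654 79 front edge 0.604 [65, 69, 97, 125, 130, 128, 120, 103, 83, 89, 119, 129, 129, 128]
top -0.1 gap 0.653 71 front edge 0.604 [67, 67, 86, 117, 130, 130, 123, 98, 72, 83, 114, 127, 129, 129]
top -0.07 gap 0.652 77 front edge 0.605 [67, 67, 79, 112, 129, 132, 131, 106, 77, 97, 123, 129, 130, 129]
top -0.04 gap 0.652 71 front edge 0.647 [70, 80, 94, 112, 129, 131, 119, 91, 71, 91, 118, 128, 130, 128]
top -0.02 gap 0.652 73 front edge 0.647 [70, 79, 96, 108, 127, 131, 116, 89, 73, 92, 118, 128, 130, 129]
scene -0.21 gap 0.653 66 front edge 0.65 [70, 70, 69, 76, 112, 127, 123, 104, 69, 76, 113, 125, 127, 120]
scene -0.19 gap 0.654 64 front edge 0.649 [70, 70, 66, 75, 109, 124, 120, 105, 69, 75, 116, 127, 123, 122]
scene -0.16 gap 0.653 63 front edge 0.649 [174, 172, 168, 157, 141, 129, 122, 100, 66, 80, 113, 122, 121, 126]
scene -0.13 gap 0.653 65 front edge 0.648 [174, 167, 164, 154, 136, 125, 122, 103, 68, 82, 114, 123, 124, 125]
scene -0.1 gap 0.653 62 front edge 0.649 [183, 177, 169, 156, 135, 126, 123, 98, 62, 85, 117, 126, 124, 124]
scene -0.07 gap 0.653 65 front edge 0.649 [182, 179, 176, 162, 137, 126, 122, 99, 65, 87, 115, 123, 126, 123]
scene -0.04 gap 0.652 63 front edge 0.648 [180, 179, 175, 160, 135, 126, 122, 90, 63, 90, 116, 124, 122, 122]
scene -0.02 gap 0.652 68 front edge 0.648 [183, 179, 172, 154, 132, 126, 124, 95, 68, 93, 118, 124, 124, 122]
```

Request:
carry_out --claw '[0, 0, 0, 0, 0, 0, 0, 0, 0, 0, 0, 0, 0, 0, 0, 0, 0, 0, 0, 0]' --delta_pos '[[0, -4.5, 0], [0, -4.5, 0], [0, -4.7, 0], [0, -4.7, 3], [0, 0, 4.7], [0, 0, 4.7], [3, 0, 0], [3, 0, 0], [1.5, 0, 0], [0.3, 0, 0], [0.3, 0, 0], [0.2, 0, 0], [0.1, 0, 0], [0.1, 0, 0], [0.1, 0, 0], [0.1, 0, 0], [0.1, 0, 0], [0.1, 0, 0], [0, 0, 0], [0, 0, 0]]' --angular '[[0, 0, 0], [0, 0, 0], [0, 0, 0], [0, 0, 0], [0, 0, 0], [0, 0, 0], [0, 0, 0], [0, 0, 0], [0, 0, 0], [0, 0, 0], [0, 0, 0], [0, 0, 0], [0, 0, 0], [0, 0, 0], [0, 0, 0], [0, 0, 0], [0, 0, 0], [0, 0, 0], [0, 0, 0], [0, 0, 0]]'

```text
clock: 27.1
position: [0.6273, -0.1837, 0.142]
ee_rot: [3.141, -0.001, -0.002]
force: [-4.8, -0.7, 3.4]
width: 0.008
gripper_force: 2.2
```

```bash
python3 -c "
from h import *
st()"
```

```text
t 27.1 p [ 0.6273 -0.1837  0.142 ] yaw -0.0003 tilt z [-1.1e-03 -2.0e-04 -1.0e+00] F [-4.8 -0.7  3.4] M [0.02 0.87 0.03] w 0.08 g 2.2 j [0.53, 0.61, -0.51, 1.56, 0.33, 1.05, -1.64]
```

Request:
carry_out --claw '[0, 0, 0, 0, 0, 0, 0, 0, 0, 0, 0, 0, 0, 0, 0, 0, 0]' --delta_pos '[[0, 0, 0], [-0.03, 0, 0], [-0.03, 0, 0], [-0.03, 0, 0], [-0.03, 0, 0], [-0.05, 0, 0], [-0.1, 0, 0], [-0.3, 0, 0], [-1, 0, 0], [-3, 0, 0], [-4, 0, 0], [0, 0, -4], [0, 3, -4], [0, 4.5, -4], [0, 4.5, 0], [0, 4.5, 0], [0, 0, 0]]' --angular '[[0, 0, 0], [0, 0, 0], [0, 0, 0], [0, 0, 0], [0, 0, 0], [0, 0, 0], [0, 0, 0], [0, 0, 0], [0, 0, 0], [0, 0, 0], [0, 0, 0], [0, 0, 0], [0, 0, 0], [0, 0, 0], [0, 0, 0], [0, 0, 0], [0, 0, 0]]'

```text
clock: 28.8
position: [0.5391, -0.3492, 0.2545]
ee_rot: [3.138, -0.016, -0.003]
force: [0.1, -0.1, -0.8]
width: 0.0
gripper_force: 0.0
```

```bash
python3 - <<'E'
from h import *
st()
t=arm.get_image("top");s=arm.get_image("scene")
def prof(p,y,z=.185):
    xs=np.arange(.620,.676,.004); uv=proj(p,np.c_[xs,np.full(xs.size,y),np.full(xs.size,z)]).astype(np.float32)
    return cv2.remap(cv2.cvtColor(p["frame"],cv2.COLOR_RGB2GRAY).astype(np.float32),uv[:,0].reshape(1,-1),uv[:,1].reshape(1,-1),cv2.INTER_CUBIC)[0].astype(int).tolist()
for p in(t,s):
  for y in(-.21,-.19,-.16,-.1,-.02): print(y,prof(p,y))
E
```

```text
t 28.8 p [ 0.5391 -0.3492  0.2545] yaw -0.0103 tilt z [-0.0017 -0.0039 -1.    ] F [ 0.1 -0.1 -0.8] M [ 0.01  0.04 -0.01] w 0.0 g 0.0 j [0.82, 0.5, -0.51, 1.45, 0.25, 1.25, -1.3]
-0.21 [147, 117, 90, 106, 128, 128, 113, 77, 58, 81, 120, 133, 132, 128, 128]
-0.19 [67, 67, 79, 107, 126, 126, 112, 81, 63, 75, 113, 130, 132, 127, 129]
-0.16 [65, 66, 77, 115, 131, 130, 124, 107, 79, 81, 111, 128, 129, 128, 132]
-0.1 [66, 67, 75, 102, 126, 131, 123, 97, 72, 84, 113, 127, 129, 130, 130]
-0.02 [70, 79, 93, 108, 128, 132, 121, 93, 73, 94, 118, 129, 131, 129, 127]
-0.21 [71, 70, 67, 66, 84, 117, 128, 122, 99, 84, 114, 127, 124, 124, 124]
-0.19 [69, 70, 68, 66, 83, 115, 125, 117, 90, 82, 116, 128, 122, 120, 126]
-0.16 [170, 170, 169, 163, 152, 136, 126, 119, 90, 85, 116, 126, 123, 124, 126]
-0.1 [182, 179, 169, 158, 141, 127, 126, 113, 77, 86, 116, 123, 123, 124, 122]
-0.02 [183, 179, 175, 161, 134, 127, 125, 99, 69, 96, 119, 125, 123, 121, 119]
```

Request:
carry_out --claw '[0, 0, 0, 0, 0, 0, 0, 0, 0, 0, 0, 0]' --delta_pos '[[0, -4.5, 0], [0, -4.5, 0], [0, -4.5, 0], [0, -3, 3], [0, 0, 4], [0, 0, 4], [3, 0, 0], [3, 0, 0], [1, 0, 0], [0, 0, 0], [0, 0, 0], [0, 0, 0]]' --angular '[[0, 0, 0], [0, 0, 0], [0, 0, 0], [0, 0, 0], [0, 0, 0], [0, 0, 0], [0, 0, 0], [0, 0, 0], [0, 0, 0], [0, 0, 0], [0, 0, 0], [0, 0, 0]]'

```text
clock: 30.1
position: [0.611, -0.1758, 0.1455]
ee_rot: [3.141, -0.0, -0.001]
force: [-0.8, 0.1, -0.3]
width: 0.004
gripper_force: 0.0
```

```bash
python3 -c "
from h import *
go(.627,-.184,.142,0)"
```

```text
t 30.1 p [ 0.611  -0.1758  0.1455] yaw -0.0001 tilt z [-5.e-04 -3.e-04 -1.e+00] F [-0.8  0.1 -0.3] M [-0.02  0.02  0.  ] w 0.04 g 0.0 j [0.54, 0.58, -0.52, 1.61, 0.32, 1.04, -1.65]
shift cm [1.6  0.82 0.35] turn [ 0.0003  0.0005 -0.0001]
```

Request:
carry_out --claw '[0, 0, 0, 0, 0, 0, 0, 0, 0, 0, 0]' --delta_pos '[[0.3, 0.4, 0.35], [0.3, 0.4, 0], [0.3, 0, 0], [0.3, 0, 0], [0.1, 0, 0], [0.1, 0, 0], [0.1, 0, 0], [0.1, 0, 0], [0.05, 0, 0], [0, 0, 0], [0, 0, 0]]' --angular '[[0, 0, 0], [0, 0, 0], [0, 0, 0], [0, 0, 0], [0, 0, 0], [0, 0, 0], [0, 0, 0], [0, 0, 0], [0, 0, 0], [0, 0, 0], [0, 0, 0]]'

```text
clock: 31.2
position: [0.6274, -0.1837, 0.1417]
ee_rot: [3.142, -0.0, -0.004]
force: [-5.5, 0.2, 3.5]
width: 0.004
gripper_force: 3.0
```

```bash
cat > pf.py <<'E'
from h import *
st()
s=arm.get_image("scene")
def prof(p,y,z=.185):
    xs=np.arange(.632,.672,.003); uv=proj(p,np.c_[xs,np.full(xs.size,y),np.full(xs.size,z)]).astype(np.float32)
    return cv2.remap(cv2.cvtColor(p["frame"],cv2.COLOR_RGB2GRAY).astype(np.float32),uv[:,0].reshape(1,-1),uv[:,1].reshape(1,-1),cv2.INTER_CUBIC)[0].astype(int).tolist()
for y in(-.21,-.20,-.19,-.10,-.07,-.04,-.02): print(y,prof(s,y))
E
python3 pf.py
```

```text
t 31.2 p [ 0.6274 -0.1837  0.1417] yaw -0.0 tilt z [-2.6e-03 -1.0e-04 -1.0e+00] F [-5.5  0.2  3.5] M [0.22 1.29 0.09] w 0.04 g 3.0 j [0.53, 0.61, -0.51, 1.56, 0.33, 1.06, -1.64]
-0.21 [20, 20, 19, 19, 32, 44, 53, 51, 52, 61, 71, 71, 70, 72]
-0.2 [39, 35, 32, 28, 34, 45, 50, 51, 52, 59, 69, 72, 70, 70]
-0.19 [18, 16, 21, 28, 41, 50, 52, 50, 53, 60, 69, 73, 71, 67]
-0.1 [71, 69, 65, 60, 57, 55, 53, 52, 55, 61, 68, 69, 74, 95]
-0.07 [171, 161, 145, 133, 131, 131, 121, 98, 101, 116, 126, 129, 130, 128]
-0.04 [174, 156, 139, 131, 132, 129, 105, 84, 96, 119, 127, 130, 130, 128]
-0.02 [171, 151, 137, 133, 131, 119, 93, 79, 100, 121, 127, 130, 129, 129]
```

Request:
carry_out --claw '[0, 0, 0, 0, 0, 0, 0, 0, 0, 0, 0, 0, 0]' --delta_pos '[[-0.03, 0, 0], [-0.03, 0, 0], [-0.03, 0, 0], [-0.03, 0, 0], [-0.03, 0, 0], [-0.05, 0, 0], [-0.1, 0, 0], [-0.3, 0, 0], [-1, 0, 0], [-3, 0, 0], [-4, 0, 0], [-4, 0, 0], [0, 0, 0]]' --angular '[[0, 0, 0], [0, 0, 0], [0, 0, 0], [0, 0, 0], [0, 0, 0], [0, 0, 0], [0, 0, 0], [0, 0, 0], [0, 0, 0], [0, 0, 0], [0, 0, 0], [0, 0, 0], [0, 0, 0]]'

```text
clock: 32.55
position: [0.4963, -0.1846, 0.1412]
ee_rot: [3.14, -0.003, -0.009]
force: [-0.4, 0.5, -0.1]
width: 0.007
gripper_force: 0.0
```

```bash
python3 pf.py
```

```text
t 32.55 p [ 0.4963 -0.1846  0.1412] yaw -0.0019 tilt z [-0.0054 -0.0015 -1.    ] F [-0.4  0.5 -0.1] M [ 0.01 -0.03  0.05] w 0.06 g 0.0 j [0.67, 0.44, -0.55, 1.87, 0.29, 0.92, -1.59]
-0.21 [166, 161, 148, 136, 129, 122, 110, 86, 85, 110, 125, 130, 126, 123]
-0.2 [150, 147, 142, 136, 129, 121, 104, 81, 82, 110, 126, 127, 125, 123]
-0.19 [70, 85, 112, 125, 126, 119, 101, 77, 78, 110, 124, 127, 125, 122]
-0.1 [76, 97, 116, 123, 124, 115, 89, 69, 87, 110, 123, 125, 125, 124]
-0.07 [96, 101, 117, 126, 125, 112, 90, 69, 90, 113, 122, 125, 125, 123]
-0.04 [152, 136, 127, 126, 124, 110, 79, 67, 91, 114, 122, 126, 126, 124]
-0.02 [161, 140, 128, 128, 126, 105, 76, 71, 96, 115, 121, 127, 126, 124]
```

Request:
carry_out --claw '[0, 0, 0, 0, 0, 0, 0, 0]' --delta_pos '[[4, 0, 0], [4, 0, 0], [3, 0, 0], [1, 0, 0], [0.3, 0, 0], [0, 0, 0], [0, 0, 0], [0, 0, 0]]' --angular '[[0, 0, 0], [0, 0, 0], [0, 0, 0], [0, 0, 0], [0, 0, 0], [0, 0, 0], [0, 0, 0], [0, 0, 0]]'

```text
clock: 33.4
position: [0.6247, -0.1843, 0.142]
ee_rot: [3.141, -0.001, -0.001]
force: [0.3, -0.2, -0.7]
width: 0.007
gripper_force: 0.0
```

```bash
python3 pf.py
```

```text
t 33.4 p [ 0.6247 -0.1843  0.142 ] yaw -0.0008 tilt z [-4.e-04 -5.e-04 -1.e+00] F [ 0.3 -0.2 -0.7] M [ 0.04  0.03 -0.  ] w 0.07 g 0.0 j [0.53, 0.61, -0.51, 1.57, 0.33, 1.05, -1.64]
-0.21 [18, 17, 43, 83, 104, 85, 64, 56, 57, 67, 73, 71, 71, 71]
-0.2 [37, 33, 41, 66, 82, 75, 62, 51, 55, 67, 73, 72, 71, 70]
-0.19 [15, 17, 29, 43, 55, 56, 52, 51, 56, 66, 71, 73, 71, 68]
-0.1 [69, 68, 64, 59, 56, 53, 52, 53, 53, 61, 68, 76, 99, 122]
-0.07 [169, 160, 144, 133, 132, 128, 116, 96, 96, 115, 127, 131, 130, 130]
-0.04 [175, 158, 140, 132, 134, 128, 103, 83, 95, 118, 126, 132, 130, 127]
-0.02 [171, 150, 136, 133, 131, 115, 86, 76, 99, 119, 126, 130, 131, 128]
```

Request:
carry_out --claw '[0, 0, 0, 0, 0]' --delta_pos '[[0.05, 0, 0], [0.05, 0, 0], [0.05, 0, 0], [0, 0, 0], [0, 0, 0]]' --angular '[[0, 0, 0], [0, 0, 0], [0, 0, 0], [0, 0, 0], [0, 0, 0]]'

```text
clock: 33.95
position: [0.6272, -0.1839, 0.1418]
ee_rot: [3.142, -0.0, -0.0]
force: [0.5, -0.6, 0.4]
width: 0.004
gripper_force: 0.1
```

```bash
python3 -c "
from h import *
st()"
```

```text
t 33.95 p [ 0.6272 -0.1839  0.1418] yaw -0.0003 tilt z [-0.e+00 -1.e-04 -1.e+00] F [ 0.5 -0.6  0.4] M [-0.02  0.02 -0.04] w 0.03 g 0.1 j [0.53, 0.61, -0.51, 1.56, 0.33, 1.05, -1.64]
```

Request:
carry_out --claw '[0, 0, 0, 0]' --delta_pos '[[0.03, 0, 0], [0.02, 0, 0], [0, 0, 0], [0, 0, 0]]' --angular '[[0, 0, 0], [0, 0, 0], [0, 0, 0], [0, 0, 0]]'

```text
clock: 34.35
position: [0.6273, -0.1839, 0.1417]
ee_rot: [3.142, -0.0, -0.001]
force: [-3.2, -0.6, 1.7]
width: 0.002
gripper_force: 1.6
```

```bash
python3 -c "
from h import *
st()"
```

```text
t 34.35 p [ 0.6273 -0.1839  0.1417] yaw -0.0002 tilt z [-7.e-04 -1.e-04 -1.e+00] F [-3.2 -0.6  1.7] M [0.04 0.63 0.05] w 0.02 g 1.6 j [0.53, 0.61, -0.51, 1.56, 0.33, 1.05, -1.64]
```

Request:
carry_out --claw '[0, 0, 0, 0, 0, 0, 0, 0, 0, 0, 0, 0, 0, 0, 0, 0, 0, 0]' --delta_pos '[[-0.01, 0, 0], [-0.01, 0, 0], [-0.01, 0, 0], [-0.01, 0, 0], [-0.01, 0, 0], [-0.01, 0, 0], [-0.02, 0, 0], [-0.02, 0, 0], [-0.05, 0, 0], [-0.1, 0, 0], [-0.3, 0, 0], [-1, 0, 0], [-3, 0, 0], [-4, 0, 0], [-3, 0, -3], [0, 4, -4], [0, 4.5, -3], [0, 4.5, 0]]' --angular '[[0, 0, 0], [0, 0, 0], [0, 0, 0], [0, 0, 0], [0, 0, 0], [0, 0, 0], [0, 0, 0], [0, 0, 0], [0, 0, 0], [0, 0, 0], [0, 0, 0], [0, 0, 0], [0, 0, 0], [0, 0, 0], [0, 0, 0], [0, 0, 0], [0, 0, 0], [0, 0, 0]]'

```text
clock: 36.15
position: [0.5134, -0.307, 0.2399]
ee_rot: [3.138, 0.002, 0.01]
force: [1.2, 0.1, -0.6]
width: 0.004
gripper_force: 0.0
```

```bash
python3 pf.py; python3 - <<'E'
from h import *
s=arm.get_image("scene"); t=arm.get_image("top")
montage("pics/f.png",crop(t["frame"],250,145,100,60,4),crop(s["frame"],200,195,100,80,4))
E
```

```text
t 36.15 p [ 0.5134 -0.307   0.2399] yaw 0.0011 tilt z [ 0.0065 -0.0038 -1.    ] F [ 1.2  0.1 -0.6] M [ 0.02 -0.07 -0.03] w 0.03 g 0.0 j [0.83, 0.44, -0.54, 1.6, 0.24, 1.17, -1.33]
-0.21 [67, 66, 65, 71, 93, 118, 126, 125, 121, 124, 126, 126, 125, 124]
-0.2 [66, 66, 67, 76, 96, 117, 126, 126, 123, 126, 126, 127, 123, 122]
-0.19 [66, 65, 68, 80, 106, 123, 127, 123, 121, 122, 127, 127, 123, 121]
-0.1 [166, 162, 151, 137, 128, 124, 116, 102, 97, 111, 120, 122, 123, 125]
-0.07 [172, 161, 141, 128, 126, 122, 114, 91, 96, 112, 121, 124, 126, 122]
-0.04 [167, 151, 133, 128, 127, 122, 98, 79, 92, 114, 121, 124, 124, 121]
-0.02 [164, 145, 129, 126, 125, 110, 84, 75, 95, 114, 122, 124, 125, 121]
```

View pics/f.png

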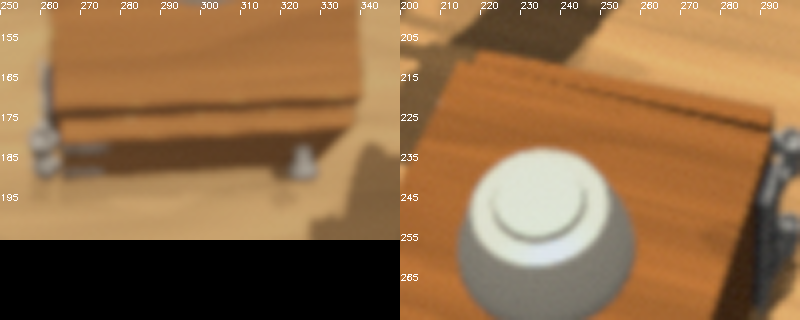

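The gap now tapers to almost nothing at the free edge, at about (215,210) in the scene crop. The door is resting on its bumpers, still on its pins at (293,228), and the arm is clear.

```bash
python3 -c "
from cell import arm
print(arm.sign_off())"
```

```text
the job is handed in; nothing more can be done
None
```

I hung the door with both knuckles down on the barrels, swung it shut against its bumpers, and handed the job in at about 36 s. It bounced a few millimetres open after the first pushes, so I closed it again with a light 3 N push and it stayed shut.

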